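# Repair the roll-in bed and roll the column to its stop

### The job

Fit the loose orange plate flush into the gap of the grey roll-in bed (it goes in only one way round), then, using the green hand pad flat on top of it, gently roll the steel column across the plate until it rests square against the red stop bar, without lifting the column or touching it with the gripper. Finally lay the pad flat on the bench, off the bed, with the column still at the stop, and leave the bottles, beaker and tools where they are.

Things in the scene. Friction and masses are not known exactly. Their poses are not given: they have to be found in the camera images.
- bed: Grey roll-in bed, fixed: two plates 170 wide (x), 14 thick, with an 80 gap between. Origin: centre of the gap at bench height; the bench is the gap's floor. y = rolling direction. Start plate y -150 to -40, with an 8 high ridge at y -150 to -140 and a tab (x -48 to -22) reaching 10 into the gap. End plate y 40 to 110, its gap edge has a socket x 19 to 51, 14 deep.
- stop (a point): Red stop bar across the whole end plate, its top 44 above the bench. Point: middle of the lower edge of its face, on the plate's top (bed y 87, z 14); axes as the bed's. A column touching the bar has its axis 25 before this point in y.
- tile: Loose orange plate, 140 (x) x 76 (y) x 14, 150 g. Origin: centre of the 140 x 76 outline, underside; z up. Tab on the +y edge, x 21 to 49, 12 long; socket in the -y edge, x -50 to -20, 12 deep. Seated, it lies on the bench in the gap, flush with the bed, origin and axes on the bed's, about 2 play all round. Starts turned by up to 2.4 rad.
- tile_web (a point): Middle of the plate's grip web, 7 above its underside, axes as the plate's. The web is 20 thick (x), 36 long (y) and as high as the plate; a through window 42 (x) by 36 (y) on each side takes a finger.
- column: Polished steel column lying on the start plate, 50 diameter, 150 long, 0.45 to 0.8 kg, a blue band near each end. Origin: middle of its axis (39 above the bench when on the bed); x along its axis, roughly along bed x; y and z turn as it rolls. It rolls freely.
- pad: Flat hand pad, 220 g: board 180 (x) x 90 (y) x 12, rubber below, green on top; black upright grip bar in its middle, 24 thick (x), 70 long (y), from 12 to 52 above the underside. Origin: centre of the underside; z up. Pressed on the column and moved along bed y, it goes twice as far as the column. Pinched across the 24, with x along bed y, it stays level.
- bottle_blue: Bystander: clear glass bottle with blue cap, 72 diameter x 150 tall. Origin at the underside.
- jar_red: Bystander: clear glass jar with red cap, 70 diameter x 110 tall. Origin at the underside.
- bottle_red: Bystander: amber glass bottle with red cap, 68 diameter x 140 tall. Origin at the underside.
- beaker: Bystander: open glass beaker, 72 diameter x 85 tall. Origin at the underside.
- screwdriver: Bystander: yellow-handled screwdriver, 180 long, lying on the bench between the robot and the bed. Origin at the underside.
- wrench: Bystander: steel wrench, 170 long, lying on the bench. Origin at the underside.
Mind the look-alikes: they are no part of the job. What is meant by the tile is not blue or pink, and is the larger of those in its own colour.

How it is judged:
By the outcome, as a careful person would: the job done as asked, in the order asked, and still so for the second after the job is handed in, with the robot touching nothing.
It also fails if it takes over 72 s, if anything falls off the work surface, if the arm or the gripper's body presses on something with over 40 N, if the wrist force passes 120 N, or if a joint passes its speed limit or range.

### The arm

A 6-joint arm with a two-finger parallel gripper is mounted at the origin on the work surface. World frame = base frame: x ahead of the robot, y to its left, z up, the work surface at z = 0. Lengths are in m, angles in rad, forces in N, time in s.
With the tool pointing down it reaches from about 0.35 to 0.875 m from the base axis. Payload 4.2 kg.
Tool frame: the origin (TCP) lies at the very end of the fingers, on their centre line; the grasp point (between the pads) lies 19 mm behind it; x points along the fingers, z is the direction in which the jaws open and shut, and the axes are right-handed (so a half turn about x gives the same grasp; the last joint's range is limited). The gripper opens to 87 mm and grips with 3 to 60 N. Pads are 19 mm wide; open, the fingers measure 117 mm over their backs; the gripper's body (75 mm by 190 mm) begins 51 mm behind the grasp point.
Start: joints at [-0.86, 0.385, 0.008, 0, -1.194, -0.259], TCP at [0.273, -0.562, 0.223] pointing down, gripper open.
Joint ranges: [-3.14, 3.14], [-1.21, 2.06], [-1.07, 1.41], [-3.16, 2.05], [-2.99, -0.16], [-3.1, 3.1]. Speed limits (rad/s): [2.79, 2.79, 3.14, 3.14, 3.14, 3.14].

### API

Orientations are given as a unit quaternion [x, y, z, w].
In Python, from rig import manip, cams gives the robot as it stands.
- The arm moves only by the tool servo_tool, never from a script. Its argument "deltas" is one flat list of numbers, 5 for each row, row after row: the shift along the tool's x, y, z in m, then the turn about the tool's x in degrees, then the opening, from 0 (shut) to 1 (fully open). In form: [dx, dy, dz, yaw, hand, dx, dy, dz, yaw, hand, ...]. A call has 1 to 12 rows; each row is the pose to reach, as a shift and turn from the pose measured when the call began, along the tool's axes at that moment; what a row does not reach only later rows make up. A row lasts 1/8 s, in which the tool goes at most 62.5 mm and 10.7 degrees, less where a joint would pass 70% of its speed; a pose out of reach is approached as far as the arm can. A call with a gripper value outside its range is refused whole. The fingers move at their own pace and stop on an object; the grip force is fixed at half the most. Time passes only in rows, so rows that repeat a pose let the fingers close. It gives the time, the measured TCP pose, the force and the opening at its end, in the units of the state.
- manip.get_obs(): the state, without advancing time (a new reading comes with each control period).
- cams.get_image(name): name is "scene" or "top" or "wrist"; returns the picture (480x640x3 uint8, red, green, blue); there is no depth.
- cams.camera_info(name): a dict with "vfov" (degrees; the focal length in pixels is half the picture's height over the tangent of half this angle, whatever the lens; pixels are square), "cx", "cy" (the principal point, pixels), "T" (4x4, takes a point from camera to world coordinates); the wrist camera has in their place "T_tool_cam" (4x4, takes a point from camera to tool coordinates, whose origin is the TCP and whose axes are the tool frame's). Camera axes: x right, y down, z forward; pixel columns grow to the right and rows downward; lengths in m; the calibration is good to about 2 mm. A picture is of the moment at which its call begins: read the wrist's pose just before it. camera_info takes no time and is no camera call.
- manip.hand_in(): hands the job in, once; it reports no verdict.
The state is a dict: "time": time; "q": joint angles; "qvel": joint speeds; "joint_efforts": joint torques, N m; "tool_pos": TCP position; "tool_rot": TCP orientation; "ft_force": force on the tool from outside, world axes, zero at the start; "wrist_torque": the same for the moment, N m; "opening": finger opening in m.
Only numpy, scipy, OpenCV 4.12 (cv2) and the standard library are available. Lean on these libraries where they do the work, as an engineer would, in place of code of your own. Each camera call takes 0.05 s, during which the arm holds its last target. There are 200 camera calls.

## Working session

There is one attempt and no reset: what is moved stays moved. The work goes in short steps, Python scripts to look and compute and a tool call to move; the robot and the scene stay as the last step left them, time stands still between calls to the robot, and variables do not carry over. Pictures are saved under pics/ and viewed, about 8 in all and at most 12, crops included, and the job is handed in when it is done.

Besides the shell and the picture viewer there is one more tool, called after "Request:" by a JSON object that holds its "method" and its "body". servo_tool: Moves the arm, as the interface text tells. Its arguments: {"type":"object","properties":{"deltas":{"type":"array","items":{"type":"number"}}},"required":["deltas"]}

```bash
mkdir -p pics; cat > h.py <<'E'
import numpy as np, cv2
from rig import manip, cams
from scipy.spatial.transform import Rotation as R
def info(n):
    c=cams.camera_info(n); f=240/np.tan(np.radians(c['vfov'])/2); return c,f
def Tw(n,obs=None):
    c,f=info(n)
    if 'T' in c: return np.array(c['T']),f,c['cx'],c['cy']
    o=obs or manip.get_obs(); T=np.eye(4); T[:3,:3]=R.from_quat(o['tool_rot']).as_matrix(); T[:3,3]=o['tool_pos']
    return T@np.array(c['T_tool_cam']),f,c['cx'],c['cy']
def ray(n,px,z,obs=None):
    T,f,cx,cy=Tw(n,obs); d=T[:3,:3]@np.array([(px[0]-cx)/f,(px[1]-cy)/f,1.]); return T[:3,3]+d*(z-T[2,3])/d[2]
def proj(n,P,obs=None):
    T,f,cx,cy=Tw(n,obs); p=np.linalg.inv(T)@np.append(P,1); return np.array([cx+f*p[0]/p[2],cy+f*p[1]/p[2]])
def snap(n,fn):
    im=cams.get_image(n); cv2.imwrite('pics/'+fn,im[...,::-1]); return im
E
python3 - <<'E'
from h import *
o=manip.get_obs(); print(o)
for n in('top','scene','wrist'): print(n,cams.camera_info(n)); snap(n,n+'0.png')
E
```

```text
{'time': 0.0, 'q': array([-8.60420829e-01,  3.85561977e-01,  6.61538523e-03, -5.02911548e-04,
       -1.19400873e+00, -2.58565252e-01]), 'qvel': array([-1.38798997e-03,  8.45021794e-04, -1.08449533e-03, -3.84596032e-04,
       -6.58536565e-04, -8.10474207e-05]), 'joint_efforts': array([-8.45777413e-04, -3.90664315e+01,  1.87411237e+01,  4.21993867e+00,
        1.10043623e-02, -2.21236323e-04]), 'tool_pos': array([ 0.27260083, -0.56173841,  0.22145167]), 'tool_rot': array([-0.59857496,  0.37497287,  0.59993502,  0.37574105]), 'ft_force': array([ 0.47901758,  0.56453599, -0.05969048]), 'wrist_torque': array([0.014234  , 0.00141423, 0.01343858]), 'opening': 0.08717090830555557}
top {'vfov': 49.99086105248165, 'cx': 315.66065828938497, 'cy': 241.46143678982156, 'T': array([[ 0.02437262, -0.99457247,  0.10115128,  0.44710464],
       [-0.99959928, -0.02570211, -0.01186103, -0.04324995],
       [ 0.01439646, -0.10082166, -0.99480035,  1.33694869],
       [ 0.        ,  0.        ,  0.        ,  1.        ]])}
scene {'vfov': 49.774924024725934, 'cx': 320.7698203178153, 'cy': 239.5916038928932, 'T': array([[ 0.34348148,  0.65808102, -0.67003719,  1.41933762],
       [ 0.93909011, -0.24933367,  0.23652165, -0.31984109],
       [-0.01141243, -0.71046611, -0.70363888,  0.93178883],
       [ 0.        ,  0.        ,  0.        ,  1.        ]])}
wrist {'vfov': 62.878502794611386, 'cx': 315.9247112245538, 'cy': 237.85390340829707, 'T_tool_cam': array([[-1.45070413e-04, -2.40713327e-01,  9.70596246e-01,
        -1.61555938e-01],
       [ 2.41675455e-04, -9.70596236e-01, -2.40713289e-01,
         6.55890349e-02],
       [ 9.99999960e-01,  1.99648913e-04,  1.98979300e-04,
        -5.87939654e-04],
       [ 0.00000000e+00,  0.00000000e+00,  0.00000000e+00,
         1.00000000e+00]])}
```

View pics/top0.png

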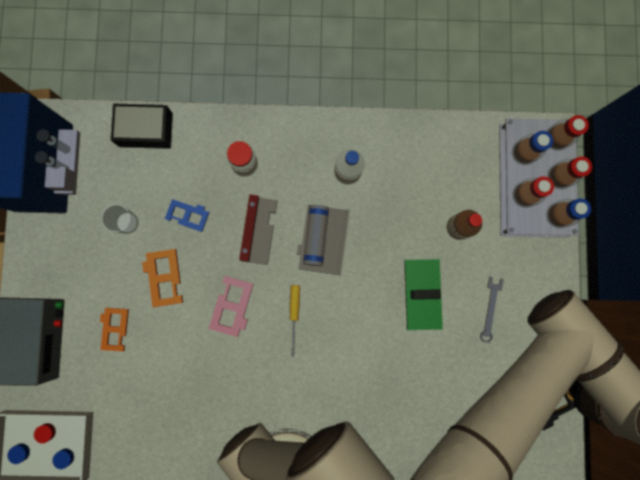

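View pics/scene0.png

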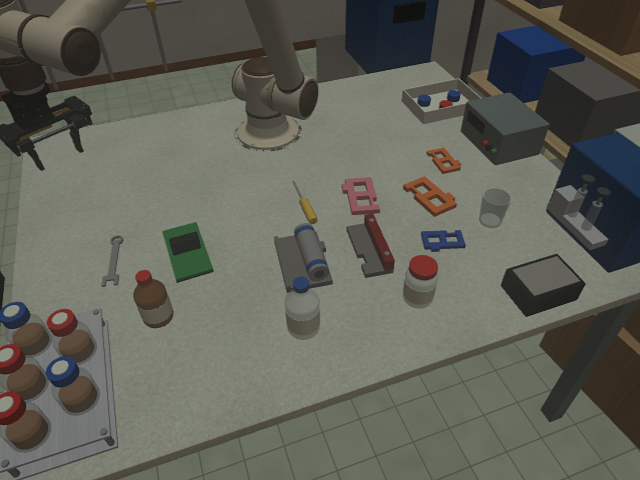

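Top view: large orange plate about (163,278), bed from the stop at (250,228) to the start plate at (330,240), column (316,235), pad (423,295) with its bar along image columns. The scene view agrees. Next come rough positions.

```bash
python3 - <<'E'
from h import *
im=cv2.imread('pics/top0.png'); hsv=cv2.cvtColor(im,cv2.COLOR_BGR2HSV)
for nm,lo,hi,z in(('orange',(5,150,100),(18,255,255),.014),('green',(50,120,50),(80,255,255),.012),('stop',(0,130,50),(4,255,200),.044)):
    m=cv2.inRange(hsv,lo,hi)
    for c in cv2.findContours(m,0,2)[0]:
        if cv2.contourArea(c)<150: continue
        b=cv2.boxPoints(cv2.minAreaRect(c)); w=np.array([ray('top',p,z)[:2] for p in b]); 
        print(nm,cv2.contourArea(c),w.mean(0).round(3),np.linalg.norm(w[1]-w[0]).round(3),np.linalg.norm(w[2]-w[1]).round(3),w.round(3).tolist())
for p in [(258,195),(277,199),(269,263),(239,262),(305,206),(349,210),(341,274),(300,271)]: print(p,ray('top',p,.014).round(3))
cv2.imwrite('pics/c1.png',cv2.resize(im[185:365,90:355],None,fx=3,fy=3,interpolation=cv2.INTER_CUBIC))
E
```

```text
orange 875.5 [0.346 0.447] 0.103 0.065 [[0.296, 0.48], [0.399, 0.48], [0.397, 0.414], [0.293, 0.415]]
orange 1483.5 [0.478 0.332] 0.087 0.137 [[0.538, 0.388], [0.552, 0.302], [0.418, 0.276], [0.404, 0.361]]
green 1890.5 [ 0.453 -0.338] 0.087 0.175 [[0.537, -0.291], [0.543, -0.378], [0.368, -0.385], [0.363, -0.299]]
stop 249.0 [0.096 0.588] 0.045 0.039 [[0.102, 0.618], [0.123, 0.578], [0.089, 0.559], [0.069, 0.598]]
stop 390.5 [0.61  0.111] 0.166 0.021 [[0.529, 0.131], [0.694, 0.112], [0.691, 0.091], [0.526, 0.11]]
stop 330.5 [ 0.736 -0.638] 0.06 0.048 [[0.744, -0.6], [0.772, -0.654], [0.728, -0.675], [0.7, -0.621]]
stop 341.0 [ 0.791 -0.74 ] 0.057 0.053 [[0.799, -0.702], [0.829, -0.751], [0.783, -0.777], [0.753, -0.729]]
stop 429.0 [0.8   0.142] 0.059 0.06 [[0.829, 0.173], [0.831, 0.114], [0.771, 0.112], [0.769, 0.17]]
stop 317.5 [ 0.902 -0.734] 0.056 0.053 [[0.901, -0.696], [0.941, -0.735], [0.903, -0.772], [0.863, -0.733]]
(258, 195) [0.699 0.094 0.014]
(277, 199) [0.69  0.044 0.014]
(269, 263) [0.523 0.059 0.014]
(239, 262) [0.524 0.136 0.014]
(305, 206) [ 0.674 -0.029  0.014]
(349, 210) [ 0.666 -0.144  0.014]
(341, 274) [ 0.499 -0.126  0.014]
(300, 271) [ 0.504 -0.021  0.014]
```

View pics/c1.png

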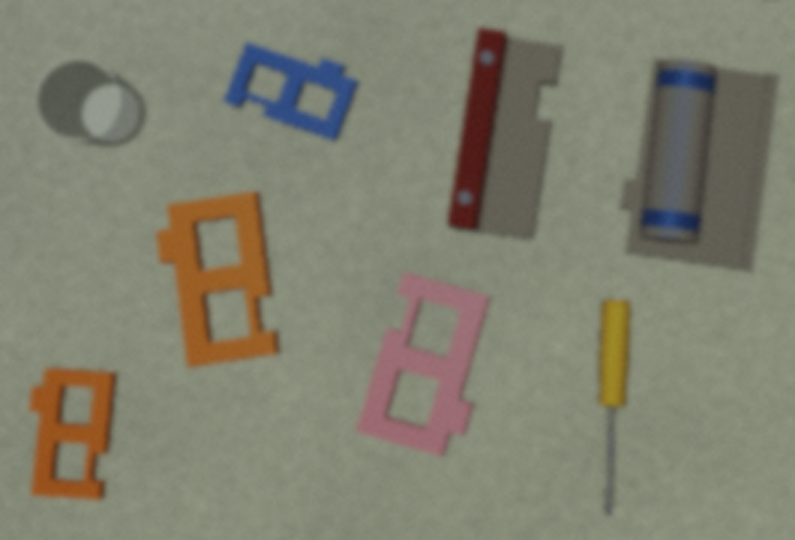

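The orange plate's tab is on its left (world +y) side, the same way round as the bed's socket, so it only needs turning about -18°. Now a helper for deltas, then a view of the bed with the wrist camera.

```bash
cat >> h.py <<'E'
def go(P,yawz):  # world TCP target; world heading (deg) of tool z -> tool-axis deltas
    o=manip.get_obs(); M=R.from_quat(o['tool_rot']).as_matrix(); z=M[:,2]
    d=M.T@(np.array(P)-o['tool_pos']); h=np.degrees(np.arctan2(z[1],z[0]))
    t=-((yawz-h+180)%360-180)
    print('t',round(o['time'],2),'pos',o['tool_pos'].round(4),'head',round(h,2),'tilt',M[2].round(3),'q',o['q'].round(2),'F',o['ft_force'].round(1),'op',round(o['opening'],4))
    print('delta',d.round(4),'yaw',round(t,2))
E
python3 -c "
from h import *
go([.59,0,.2],-6.6);go([.59,0,.2],173.4)"
```

```text
t 0.15 pos [ 0.2727 -0.5619  0.2217] head 115.88 tilt [-1.     0.     0.002] q [-0.86  0.39  0.01 -0.   -1.19 -0.26] F [-0.1  0.7 -0.3] op 0.087
delta [ 0.0222 -0.5308  0.367 ] yaw 122.48
t 0.15 pos [ 0.2727 -0.5619  0.2217] head 115.88 tilt [-1.     0.     0.002] q [-0.86  0.39  0.01 -0.   -1.19 -0.26] F [-0.1  0.7 -0.3] op 0.087
delta [ 0.0222 -0.5308  0.367 ] yaw -57.52
```

Request:
{"method": "servo_tool", "body": {"deltas": [0.022, -0.088, 0.061, -10, 1, 0.022, -0.176, 0.122, -20, 1, 0.022, -0.265, 0.183, -30, 1, 0.022, -0.353, 0.245, -40, 1, 0.022, -0.442, 0.306, -50, 1, 0.022, -0.531, 0.367, -57.5, 1, 0.022, -0.531, 0.367, -57.5, 1, 0.022, -0.531, 0.367, -57.5, 1, 0.022, -0.531, 0.367, -57.5, 1, 0.022, -0.531, 0.367, -57.5, 1, 0.022, -0.531, 0.367, -57.5, 1, 0.022, -0.531, 0.367, -57.5, 1]}}

```text
time: 1.65
tool_pos: [0.5904, 0.0012, 0.1995]
tool_rot: [-0.705, 0.04, 0.707, 0.041]
ft_force: [-0.2, -0.7, -1.3]
opening: 0.0871
```

```bash
python3 - <<'E'
from h import *
go([.455,.33,.15],191.4)
o=manip.get_obs(); im=snap('wrist','w1.png'); np.save('w1.npy',np.r_[o['tool_pos'],o['tool_rot']])
E
```

```text
t 1.65 pos [0.5904 0.0012 0.1995] head 173.49 tilt [-1.    -0.001  0.002] q [ 0.28  0.34 -0.11 -0.   -1.12 -0.39] F [-0.2 -0.7 -1.3] op 0.0871
delta [ 0.0502 -0.3113  0.1717] yaw -17.91
```

View pics/w1.png

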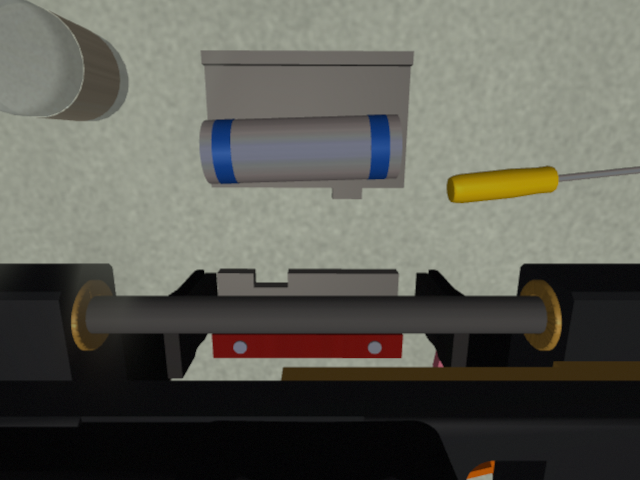

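Wrist view: start plate with gap edge about row 187 and tab (332–362, 198); end plate gap edge about row 271 with socket (255–288); column slightly askew. Next, an enlarged crop.

```bash
python3 - <<'E'
from h import *
im=cv2.imread('pics/w1.png')
a=np.vstack([im[172:207,195:415],im[262:295,195:415]])
a=cv2.convertScaleAbs(a,alpha=1.4)
cv2.imwrite('pics/c2.png',cv2.resize(im[170:300,195:415],None,fx=3.6,fy=3.6,interpolation=cv2.INTER_CUBIC))
E
```

```text
(no output)
```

View pics/c2.png

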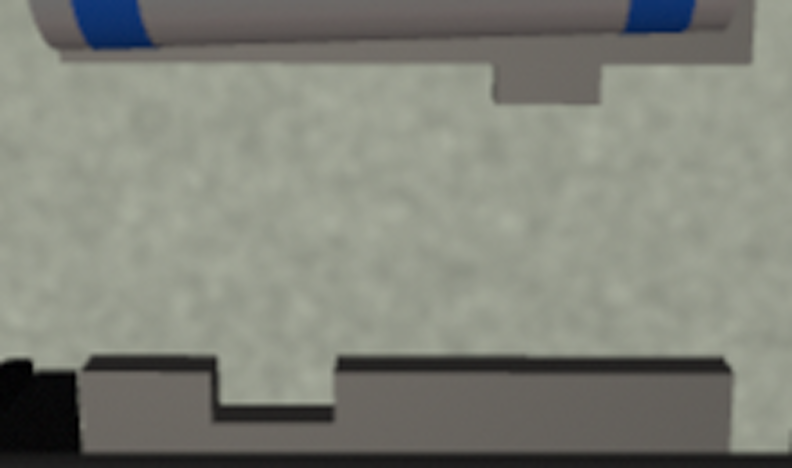

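Request:
{"method": "servo_tool", "body": {"deltas": [0.0, -0.06, 0.033, -9, 1, 0, -0.12, 0.066, -18, 1, 0, -0.18, 0.1, -18, 1, 0, -0.23, 0.13, -18, 1, 0, -0.23, 0.165, -18, 1, 0, -0.23, 0.172, -18, 1, 0, -0.23, 0.172, -18, 1, 0, -0.23, 0.172, -18, 1]}}

```text
time: 2.7
tool_pos: [0.4462, 0.2473, 0.2005]
tool_rot: [-0.703, -0.07, 0.704, -0.069]
ft_force: [0.4, -1.1, 0.2]
opening: 0.087
```

```bash
python3 - <<'E'
from h import *
go([.455,.33,.15],191.4)
o=manip.get_obs(); im=snap('wrist','w2.png'); np.save('w2.npy',np.r_[o['tool_pos'],o['tool_rot']])
E
```

```text
t 2.7 pos [0.4462 0.2473 0.2005] head -168.72 tilt [-1.    -0.002  0.002] q [ 0.82  0.21 -0.3  -0.   -1.06 -0.62] F [ 0.4 -1.1  0.2] op 0.087
delta [ 0.0506 -0.0793 -0.0249] yaw -0.12
```

View pics/w2.png

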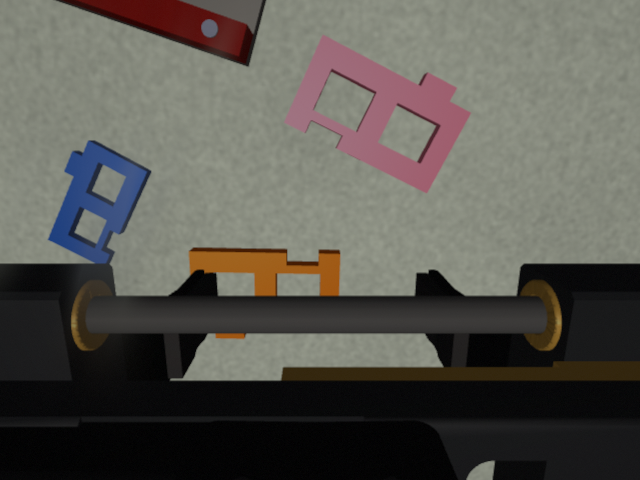

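Crop c2 (original px = crop/3.6 + (195,170)): end plate top edge from (84,372) to (731,373), socket corners (212,372),(212,421),(334,421),(334,372). Start plate gap edge from (60,61) to (752,64), tab tip from (494,103) to (601,103). In w2 the orange plate is half hidden by the hand, so I'll shift to see it all and fit the bed.

Request:
{"method": "servo_tool", "body": {"deltas": [0, -0.06, -0.01, 0, 1, 0, -0.12, -0.025, 0, 1, 0, -0.165, -0.025, 0, 1, 0, -0.165, -0.025, 0, 1, 0, -0.165, -0.025, 0, 1, 0, -0.165, -0.025, 0, 1]}}

```text
time: 3.5
tool_pos: [0.439, 0.4128, 0.2006]
tool_rot: [-0.703, -0.069, 0.705, -0.069]
ft_force: [-0.1, -0.7, 0.0]
opening: 0.0869
```

```bash
cat >> h.py <<'E'
def fit(model,world):
    a=np.array(model,float);b=np.array(world)[:,:2];ca,cb=a.mean(0),b.mean(0)
    H=(a-ca).T@(b-cb);th=np.arctan2(H[0,1]-H[1,0],H[0,0]+H[1,1])
    M=np.array([[np.cos(th),-np.sin(th)],[np.sin(th),np.cos(th)]]);t=cb-M@ca
    print('th',np.degrees(th).round(2),'org',t.round(4),'res mm\n',((b-(a@M.T+t))*1000).round(1).tolist()); return th,t,M
E
python3 - <<'E'
from h import *
p=np.load('w1.npy');o={'tool_pos':p[:3],'tool_rot':p[3:]}
pts={(85,40):(84,372),(51,40):(212,372),(51,54):(212,421),(19,54):(334,421),(19,40):(334,372),(-85,40):(731,373),(85,-40):(60,61),(-85,-40):(752,64),(-22,-30):(494,103),(-48,-30):(601,103)}
m=[];w=[]
for k,v in pts.items():
    m.append(np.array(k)/1000); w.append(ray('wrist',((v[0]+.5)/3.6-.5+195,(v[1]+.5)/3.6-.5+170),.014,o))
fit(m,w)
o=manip.get_obs(); im=snap('wrist','w3.png'); np.save('w3.npy',np.r_[o['tool_pos'],o['tool_rot']]); print(o['tool_pos'])
hsv=cv2.cvtColor(im,cv2.COLOR_RGB2HSV); m=cv2.inRange(hsv,(5,150,60),(20,255,255)); x,y,ww,h=cv2.boundingRect(m); print(x,y,ww,h)
E
```

```text
th -6.66 org [0.5988 0.0144] res mm
 [[-1.4, 0.4], [-0.5, 0.2], [-0.0, -0.4], [0.1, -0.4], [-0.0, 0.1], [1.2, 0.1], [-0.1, -0.1], [0.3, 0.2], [0.4, -0.0], [0.0, -0.1]]
[0.43903281 0.41279858 0.20061692]
71 61 491 304
```

```bash
python3 - <<'E'
from h import *
im=cv2.imread('pics/w3.png')
cv2.imwrite('pics/c3.png',cv2.resize(im[40:280,150:450],None,fx=2.5,fy=2.5,interpolation=cv2.INTER_CUBIC))
E
```

```text
(no output)
```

View pics/c3.png

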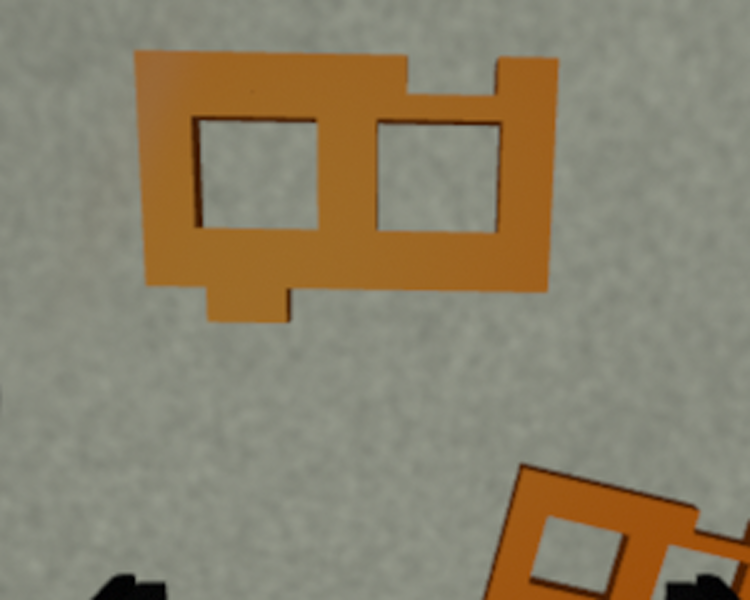

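Crop c3 (original = crop/2.5 + (150,40)): plate corners (135,52), (558,59), (547,291), (146,285), tab (208–290, 321), socket (407–496, 95), web cols 318–377, rows 121–230.

```bash
python3 - <<'E'
from h import *
p=np.load('w3.npy');o={'tool_pos':p[:3],'tool_rot':p[3:]}
S=lambda v: ((v[0]+.5)/2.5-.5+150,(v[1]+.5)/2.5-.5+40)
pts={(70,-38):(135,52),(-20,-38):(408,56),(-20,-26):(406,94),(-50,-26):(496,97),(-50,-38):(496,58),(-70,-38):(558,59),(-70,38):(547,291),(21,38):(290,289),(21,50):(290,321),(49,50):(208,321),(49,38):(208,287),(70,38):(146,285)}
m=[np.array(k)/1000 for k in pts]; w=[ray('wrist',S(v),.014,o) for v in pts.values()]
th,t,M=fit(m,w)
for v in [(318,119),(318,229),(377,121),(377,231)]: print(((ray('wrist',S(v),.014,o)[:2]-t)@M*1000).round(1))
hd=np.degrees(th)+180
go([t[0],t[1],.06],hd)
go([t[0],t[1],.003],hd)
E
```

```text
th 10.39 org [0.4788 0.328 ] res mm
 [[-0.5, 0.4], [-0.1, 0.4], [0.4, 0.2], [0.4, 0.7], [0.8, 0.8], [0.4, 0.7], [0.8, -0.4], [-1.0, -0.2], [-0.6, -1.1], [-0.0, -0.6], [-0.5, -0.4], [-0.0, -0.7]]
[  9.7 -17.6]
[10.1 17.8]
[-10.  -17.3]
[-10.1  18.2]
t 3.55 pos [0.439  0.4129 0.2008] head -168.81 tilt [-1.    -0.002  0.002] q [ 1.02  0.36 -0.08 -0.   -1.13 -0.83] F [-0.4  0.4 -0.3] op 0.0869
delta [ 0.1406  0.0912 -0.0228] yaw 0.79
t 3.55 pos [0.439  0.4129 0.2008] head -168.81 tilt [-1.    -0.002  0.002] q [ 1.02  0.36 -0.08 -0.   -1.13 -0.83] F [-0.4  0.4 -0.3] op 0.0869
delta [ 0.1976  0.0913 -0.0229] yaw 0.79
```

Request:
{"method": "servo_tool", "body": {"deltas": [0.04, 0.045, -0.012, 0.8, 0.54, 0.09, 0.091, -0.023, 0.8, 0.54, 0.14, 0.091, -0.023, 0.8, 0.54, 0.14, 0.091, -0.023, 0.8, 0.54, 0.14, 0.091, -0.023, 0.8, 0.54, 0.14, 0.091, -0.023, 0.8, 0.54, 0.14, 0.091, -0.023, 0.8, 0.54]}}

```text
time: 4.42
tool_pos: [0.4795, 0.3295, 0.0625]
tool_rot: [0.704, 0.066, -0.704, 0.063]
ft_force: [0.7, 0.7, -0.3]
opening: 0.0476
```

```bash
python3 -c "
from h import *
go([.4788,.328,.003],190.39)"
```

```text
t 4.42 pos [0.4795 0.3295 0.0625] head -169.56 tilt [-1.    -0.004 -0.001] q [ 0.88  0.47 -0.3  -0.   -0.8  -0.69] F [ 0.7  0.7 -0.3] op 0.0476
delta [0.0595 0.0016 0.001 ] yaw 0.05
```

Request:
{"method": "servo_tool", "body": {"deltas": [0.03, 0.0015, 0.001, 0, 0.54, 0.058, 0.0015, 0.001, 0, 0.54, 0.058, 0.0015, 0.001, 0, 0.54, 0.058, 0.0015, 0.001, 0, 0.54, 0.058, 0.0015, 0.001, 0, 0.1, 0.058, 0.0015, 0.001, 0, 0.1, 0.058, 0.0015, 0.001, 0, 0.1, 0.058, 0.0015, 0.001, 0, 0.1]}}

```text
time: 5.42
tool_pos: [0.4789, 0.3281, 0.0049]
tool_rot: [0.705, 0.066, -0.704, 0.063]
ft_force: [-0.9, -0.6, 1.7]
opening: 0.0196
```

```bash
python3 -c "
from h import *
go([.4788,.328,.08],190.39)
go([.5988,.0144,.08],173.34)"
```

```text
t 5.42 pos [0.4789 0.3281 0.0049] head -169.56 tilt [-1.    -0.004 -0.001] q [ 0.88  0.55 -0.35 -0.   -0.67 -0.69] F [-0.9 -0.6  1.7] op 0.0196
delta [-0.0751 -0.0002  0.    ] yaw 0.05
t 5.42 pos [0.4789 0.3281 0.0049] head -169.56 tilt [-1.    -0.004 -0.001] q [ 0.88  0.55 -0.35 -0.   -0.67 -0.69] F [-0.9 -0.6  1.7] op 0.0196
delta [-0.0764  0.33   -0.0612] yaw 17.1
```

Request:
{"method": "servo_tool", "body": {"deltas": [-0.05, 0, 0, 0, 0.1, -0.1, 0, 0, 0, 0.1, -0.1, 0.055, -0.01, 5, 0.1, -0.1, 0.11, -0.02, 10, 0.1, -0.1, 0.165, -0.03, 17, 0.1, -0.1, 0.22, -0.04, 17, 0.1, -0.1, 0.275, -0.05, 17, 0.1, -0.1, 0.33, -0.061, 17, 0.1, -0.1, 0.33, -0.061, 17, 0.1, -0.1, 0.33, -0.061, 17, 0.1, -0.1, 0.33, -0.061, 17, 0.1]}}

```text
time: 6.8
tool_pos: [0.5981, 0.0153, 0.1035]
tool_rot: [-0.706, 0.038, 0.706, 0.041]
ft_force: [-0.6, 0.1, -1.5]
opening: 0.0194
```

```bash
python3 -c "
from h import *
go([.5988,.0144,.04],173.34)
o=manip.get_obs(); im=snap('wrist','w4.png'); np.save('w4.npy',np.r_[o['tool_pos'],o['tool_rot']])"
```

```text
t 6.8 pos [0.5981 0.0153 0.1035] head 173.52 tilt [-1.    -0.004  0.   ] q [ 0.29  0.45 -0.21 -0.01 -0.91 -0.4 ] F [-0.6  0.1 -1.5] op 0.0194
delta [ 0.0635  0.0011 -0.0008] yaw 0.18
```

View pics/w4.png

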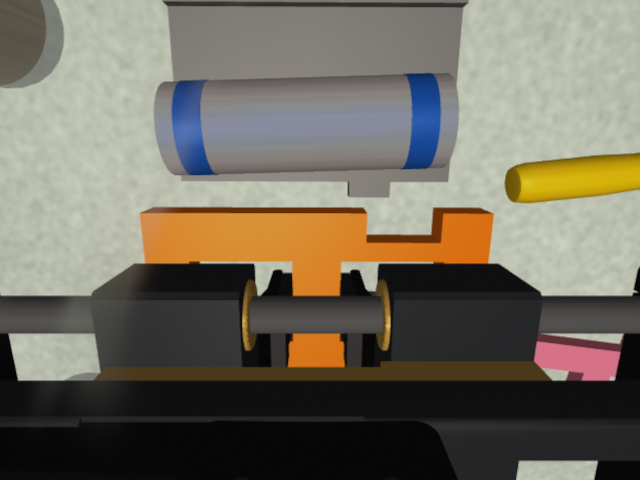

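w4: held plate's -y edge at row about 213 (top face), corners (142,213), (366,213), (366,235), (434,235), (492,213). Bed tab tip (348–390, 196), start plate corner (448,181). I'll check in-hand pose and bed from these.

```bash
python3 - <<'E'
from h import *
p=np.load('w4.npy');o={'tool_pos':p[:3],'tool_rot':p[3:]}
im=cv2.imread('pics/w4.png'); cv2.imwrite('pics/c4.png',cv2.resize(im[170:270,130:500],None,fx=2.15,fy=2.15,interpolation=cv2.INTER_CUBIC))
z=.1035-.0049+.014
m=np.array([(70,-38),(-20,-38),(-20,-26),(-50,-26),(-50,-38),(-70,-38)])/1000
fit(m,[ray('wrist',v,z,o) for v in [(142,213),(366,213),(366,235),(434,235),(434,213),(492,213)]])
m=np.array([(-22,-30),(-48,-30),(-85,-40)])/1000
fit(m,[ray('wrist',v,.014,o) for v in [(348,196),(390,196),(448,181)]])
E
```

```text
th -6.19 org [0.5989 0.0139] res mm
 [[-2.5, 0.9], [-0.6, 1.1], [-1.1, -2.0], [1.7, -2.1], [2.7, 0.9], [-0.2, 1.3]]
th -6.85 org [0.5992 0.014 ] res mm
 [[0.4, 0.0], [-0.5, -0.1], [0.1, 0.1]]
```

View pics/c4.png

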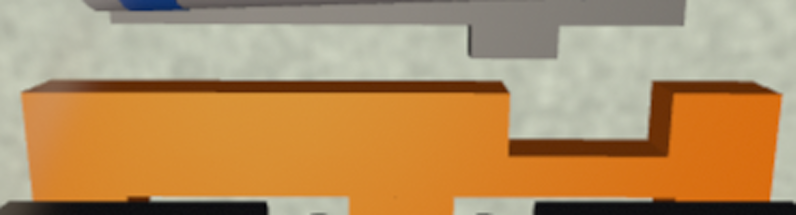

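```bash
python3 - <<'E'
from h import *
p=np.load('w4.npy');o={'tool_pos':p[:3],'tool_rot':p[3:]}
z=.1035-.0049+.014
m=np.array([(70,-38),(-20,-38),(-20,-26),(-50,-26),(-50,-38),(-70,-38)])/1000
S=lambda v: ((v[0]+.5)/2.15-.5+130,(v[1]+.5)/2.15-.5+170)
fit(m,[ray('wrist',S(v),z,o) for v in [(23,93),(509,93),(509,156),(668,156),(672,93),(781,94)]])
m=np.array([(-22,-30),(-48,-30),(-22,-40),(-85,-40)])/1000
fit(m,[ray('wrist',S(v),.014,o) for v in [(471,57),(558,57.5),(470,24),(684,25)]])
E
```

```text
th -6.51 org [0.5982 0.0149] res mm
 [[-0.9, 0.1], [0.2, -0.0], [-0.2, -0.1], [0.1, -0.1], [0.4, -0.1], [0.4, 0.1]]
th -6.74 org [0.5993 0.0143] res mm
 [[-0.2, -0.1], [-0.2, -0.1], [0.4, 0.1], [0.0, 0.1]]
```

In-hand plate agrees with the tool pose to 0.5 mm; bed refined to (0.599, 0.0144), -6.7°.

Request:
{"method": "servo_tool", "body": {"deltas": [0.035, 0.001, -0.001, 0.2, 0.1, 0.07, 0.001, -0.001, 0.2, 0.1, 0.07, 0.001, -0.001, 0.2, 0.1, 0.07, 0.001, -0.001, 0.2, 0.1, 0.07, 0.001, -0.001, 0.2, 0.1, 0.07, 0.001, -0.001, 0.2, 0.1]}}

```text
time: 7.6
tool_pos: [0.5999, 0.0149, 0.0349]
tool_rot: [0.707, -0.039, -0.705, -0.043]
ft_force: [-0.2, 0.5, -0.6]
opening: 0.0198
```

```bash
python3 -c "
from h import *
go([.599,.0146,.005],173.3)"
```

```text
t 7.6 pos [0.5999 0.0149 0.0349] head 173.35 tilt [-1.    -0.005 -0.002] q [ 0.29  0.53 -0.28 -0.01 -0.76 -0.4 ] F [-0.2  0.5 -0.6] op 0.0198
delta [0.0299 0.0005 0.0009] yaw 0.05
```

Request:
{"method": "servo_tool", "body": {"deltas": [0.01, 0.0004, 0.0009, 0, 0.1, 0.018, 0.0004, 0.0009, 0, 0.1, 0.024, 0.0004, 0.0009, 0, 0.1, 0.03, 0.0004, 0.0009, 0, 0.1, 0.03, 0.0004, 0.0009, 0, 0.1, 0.03, 0.0004, 0.0009, 0, 0.1]}}

```text
time: 8.35
tool_pos: [0.5991, 0.0148, 0.0049]
tool_rot: [0.707, -0.039, -0.705, -0.043]
ft_force: [-1.4, -1.0, 0.2]
opening: 0.0193
```

```bash
python3 -c "
from h import *
go([.599,.0146,.005],173.3)"
```

```text
t 8.35 pos [0.5991 0.0148 0.0049] head 173.36 tilt [-1.    -0.005 -0.002] q [ 0.29  0.57 -0.3  -0.01 -0.69 -0.4 ] F [-1.4 -1.   0.2] op 0.0193
delta [-0.0001  0.0002  0.0001] yaw 0.06
```

Seated without contact force. Release and lift clear.

Request:
{"method": "servo_tool", "body": {"deltas": [0, 0, 0, 0, 0.5, 0, 0, 0, 0, 0.5, 0, 0, 0, 0, 0.5, -0.05, 0, 0, 0, 0.5, -0.1, 0, 0, 0, 0.5, -0.15, 0, 0, 0, 0.5, -0.2, -0.06, 0, 0, 0.5, -0.2, -0.06, 0, 0, 0.5, -0.2, -0.06, 0, 0, 0.5, -0.2, -0.06, 0, 0, 0.5]}}

```text
time: 9.6
tool_pos: [0.6042, 0.0725, 0.2032]
tool_rot: [-0.705, 0.04, 0.706, 0.043]
ft_force: [0.1, -0.2, -0.3]
opening: 0.0435
```

```bash
python3 -c "
from h import *
go([.453,-.338,.2],182.4)
o=manip.get_obs(); im=snap('wrist','w5.png'); np.save('w5.npy',np.r_[o['tool_pos'],o['tool_rot']])
cv2.imwrite('pics/c5.png',cv2.resize(im[30:290,150:460,::-1],None,fx=2.3,fy=2.3,interpolation=cv2.INTER_CUBIC))"
```

```text
t 9.6 pos [0.6042 0.0725 0.2032] head 173.32 tilt [-1.    -0.004  0.001] q [ 0.38  0.37 -0.06 -0.   -1.14 -0.5 ] F [ 0.1 -0.2 -0.3] op 0.0435
delta [0.0018 0.4253 0.1024] yaw -9.08
```

View pics/c5.png

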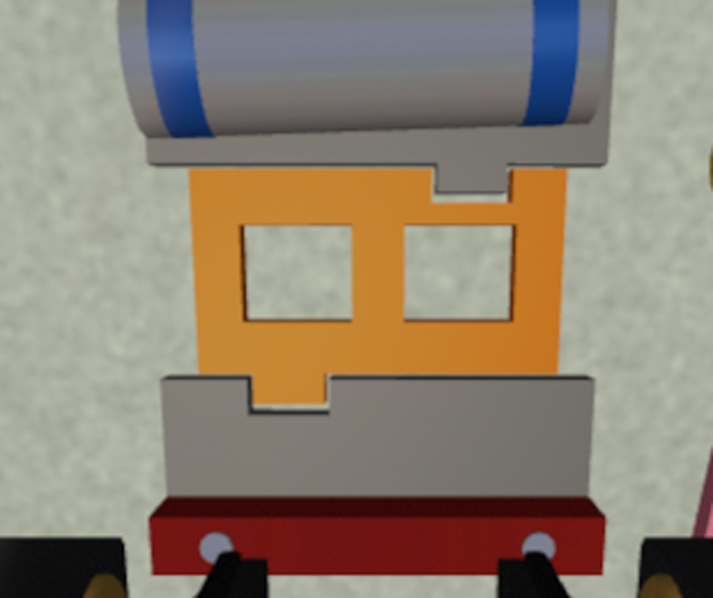

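c5: plate seated flush, with even gaps at both edges and at tab and socket; column still on the start plate, about 1.5–2° askew. Next I fit the column numerically and move so the pad is in wrist view.

Request:
{"method": "servo_tool", "body": {"deltas": [0, 0.055, 0.017, -4, 1, 0, 0.11, 0.034, -9, 1, 0, 0.165, 0.051, -9, 1, 0, 0.22, 0.068, -9, 1, 0, 0.275, 0.085, -9, 1, 0, 0.33, 0.1, -9, 1, 0, 0.345, 0.102, -9, 1, 0, 0.345, 0.102, -9, 1, 0, 0.345, 0.102, -9, 1, 0, 0.345, 0.102, -9, 1]}}

```text
time: 10.9
tool_pos: [0.4633, -0.2574, 0.202]
tool_rot: [-0.707, -0.016, 0.707, -0.013]
ft_force: [0.3, 0.5, -0.3]
opening: 0.087
```

```bash
python3 - <<'E'
from h import *
from scipy.optimize import least_squares
def ob(f): p=np.load(f);return {'tool_pos':p[:3],'tool_rot':p[3:]}
c2=lambda u,v:((u+.5)/3.6-.5+195,(v+.5)/3.6-.5+170)
c5=lambda u,v:((u+.5)/2.3-.5+150,(v+.5)/2.3-.5+30)
L=[('w1.npy',c2(100,47)),('w1.npy',c2(700,30)),('w1.npy',(215,120.5)),('w1.npy',(390,115)),('w5.npy',c5(160,135)),('w5.npy',c5(580,124)),('w4.npy',(185,175)),('w4.npy',(440,163)),('w4.npy',(175,81)),('w4.npy',(440,73))]
bo=np.array([.599,.0144]);th=np.radians(-6.7);B=np.array([[np.cos(th),-np.sin(th)],[np.sin(th),np.cos(th)]])
C=[];D=[]
for f,px in L:
    T,fo,cx,cy=Tw('wrist',ob(f)); d=T[:3,:3]@np.array([(px[0]-cx)/fo,(px[1]-cy)/fo,1]); C.append(T[:3,3]);D.append(d/np.linalg.norm(d))
def r(p):
    c=np.append(bo+B@[0,p[0]],.039);u=np.append(B@[np.cos(p[1]),np.sin(p[1])],0)
    out=[]
    for a,d in zip(C,D):
        n=np.cross(d,u); out.append(abs((a-c)@n)/np.linalg.norm(n)-.025)
    return np.array(out)*1000
s=least_squares(r,[-.075,0],x_scale=[.01,.01],loss='soft_l1'); print('col bed y',s.x[0],'yaw deg',np.degrees(s.x[1]),r(s.x).round(1))
for px in[(201,151),(402,147)]: print('end',(B.T@(ray('wrist',px,.045,ob('w1.npy'))[:2]-bo)).round(4))
print('bottle',ray('top',(463,228),.05))
# pad
o=manip.get_obs(); im=snap('wrist','w6.png'); hsv=cv2.cvtColor(im,cv2.COLOR_RGB2HSV)
m=cv2.inRange(hsv,(45,90,30),(85,255,255)); cs=[c for c in cv2.findContours(m,0,2)[0] if cv2.contourArea(c)>1000]
for c in cs: print(cv2.contourArea(c),cv2.boundingRect(c))
q=np.vstack(cs)[:,0]; w=np.array([ray('wrist',p,.012,o)[:2] for p in q],np.float32)
rc=cv2.minAreaRect(w*1000); b=cv2.boxPoints(rc);print(rc,b.round(1).tolist())
go([.453,-.338,.2],182.4)
E
```

```text
col bed y -0.07314867587077804 yaw deg 1.884075079045069 [-0.4 -0.2 -1.  -0.8 -0.8  0.3  0.1 -2.4 -0.2 -0.3]
end [ 0.083  -0.0716]
end [-0.0748 -0.0752]
bottle [ 0.6218179  -0.43047344  0.05      ]
22283.5 (225, 66, 215, 109)
((453.02435302734375, -338.6734313964844), (178.98849487304688, 88.93045806884766), 2.4370529651641846) [[361.70001220703125, -298.1000061035156], [365.5, -386.8999938964844], [544.2999877929688, -379.29998779296875], [540.5, -290.3999938964844]]
t 10.95 pos [ 0.4633 -0.2574  0.202 ] head -177.6 tilt [-1.    -0.004  0.001] q [-0.2   0.24 -0.25 -0.   -1.08  0.25] F [-0.3  0.1 -0.7] op 0.0869
delta [0.0017 0.0801 0.0137] yaw 0.0
```

Pad at (0.453, -0.339), 2.4°, size 179×89 (checks). Column at bed y -73, yaw 1.9°. Grasp the pad.

Request:
{"method": "servo_tool", "body": {"deltas": [0.03, 0.05, 0.01, 0, 0.7, 0.08, 0.081, 0.014, 0, 0.7, 0.14, 0.081, 0.014, 0, 0.7, 0.14, 0.081, 0.014, 0, 0.7, 0.184, 0.081, 0.014, 0, 0.7, 0.184, 0.081, 0.014, 0, 0.7, 0.184, 0.081, 0.014, 0, 0.7, 0.184, 0.081, 0.014, 0, 0.1, 0.184, 0.081, 0.014, 0, 0.1, 0.184, 0.081, 0.014, 0, 0.1, 0.184, 0.081, 0.014, 0, 0.1, 0.184, 0.081, 0.014, 0, 0.1]}}

```text
time: 12.45
tool_pos: [0.4526, -0.3383, 0.0178]
tool_rot: [-0.707, -0.016, 0.707, -0.014]
ft_force: [-0.3, 0.3, 1.1]
opening: 0.0236
```

```bash
python3 - <<'E'
from h import *
bo=np.array([.599,.0144]);th=np.radians(-6.7);B=np.array([[np.cos(th),-np.sin(th)],[np.sin(th),np.cos(th)]])
for y in (-.14,): p=bo+B@[.003,y]; go([*p,.16],83.3); go([*p,.16],263.3)
E
```

```text
t 12.45 pos [ 0.4526 -0.3383  0.0178] head -177.59 tilt [-1.    -0.004  0.001] q [-0.36  0.51 -0.38 -0.   -0.68  0.4 ] F [-0.3  0.3  1.1] op 0.0236
delta [-0.1415 -0.2081 -0.1418] yaw 99.11
t 12.45 pos [ 0.4526 -0.3383  0.0178] head -177.59 tilt [-1.    -0.004  0.001] q [-0.36  0.51 -0.38 -0.   -0.68  0.4 ] F [-0.3  0.3  1.1] op 0.0236
delta [-0.1415 -0.2081 -0.1418] yaw -80.89
```

Request:
{"method": "servo_tool", "body": {"deltas": [-0.05, 0, 0, 0, 0.1, -0.1, 0, 0, 0, 0.1, -0.141, -0.04, -0.03, -10, 0.1, -0.141, -0.08, -0.055, -20, 0.1, -0.141, -0.12, -0.085, -30, 0.1, -0.141, -0.16, -0.11, -40, 0.1, -0.141, -0.208, -0.142, -50, 0.1, -0.141, -0.208, -0.142, -60, 0.1, -0.141, -0.208, -0.142, -70, 0.1, -0.141, -0.208, -0.142, -80.9, 0.1, -0.141, -0.208, -0.142, -80.9, 0.1, -0.141, -0.208, -0.142, -80.9, 0.1]}}

```text
time: 13.95
tool_pos: [0.5855, -0.1251, 0.159]
tool_rot: [0.529, 0.471, -0.529, 0.468]
ft_force: [-0.2, -0.4, -3.3]
opening: 0.0238
```

```bash
cat >> h.py <<'E'
bo=np.array([.599,.0144]);th=np.radians(-6.7);B=np.array([[np.cos(th),-np.sin(th)],[np.sin(th),np.cos(th)]])
def gob(x,y,z,h=263.3):
    o=manip.get_obs(); print('bed xy',(B.T@(o['tool_pos'][:2]-bo)).round(4),'torque',o['wrist_torque'].round(2)); go([*(bo+B@[x,y]),z],h)
E
python3 - <<'E'
from h import *
gob(.003,-.141,.09)
snap('wrist','w7.png'); snap('top','t7.png')
E
```

```text
bed xy [ 0.0029 -0.1401] torque [-0.12  0.09 -0.04]
t 13.95 pos [ 0.5855 -0.1251  0.159 ] head -96.86 tilt [-1.    -0.002 -0.004] q [ 0.06  0.39 -0.15 -0.   -1.03  1.4 ] F [-0.2 -0.4 -3.3] op 0.0238
delta [0.069  0.0003 0.0011] yaw -0.16
```

Request:
{"method": "servo_tool", "body": {"deltas": [0.03, 0, 0.001, 0, 0.1, 0.06, 0, 0.001, 0, 0.1, 0.073, 0, 0.001, 0, 0.1, 0.075, 0, 0.001, 0, 0.1, 0.076, 0, 0.001, 0, 0.1, 0.077, 0, 0.001, 0, 0.1, 0.077, 0, 0.001, 0, 0.1]}}

```text
time: 14.92
tool_pos: [0.5858, -0.1258, 0.0829]
tool_rot: [0.53, 0.47, -0.528, 0.468]
ft_force: [-0.5, -0.4, -1.1]
opening: 0.0238
```

```bash
python3 - <<'E'
from h import *
gob(.003,-.141,.080)
E
```

```text
bed xy [ 0.0033 -0.1408] torque [-0.1   0.11  0.01]
t 14.93 pos [ 0.5858 -0.1258  0.0829] head -96.8 tilt [-1.    -0.001 -0.004] q [ 0.06  0.47 -0.23 -0.01 -0.87  1.4 ] F [-0.5 -0.4 -1.1] op 0.0238
delta [ 0.0029 -0.0003  0.0002] yaw -0.1
```

Request:
{"method": "servo_tool", "body": {"deltas": [0.001, 0, 0, 0, 0.1, 0.002, 0, 0, 0, 0.1, 0.002, 0, 0, 0, 0.1, 0.002, 0, 0, 0, 0.1]}}

```text
time: 15.42
tool_pos: [0.5861, -0.1258, 0.0814]
tool_rot: [0.53, 0.47, -0.528, 0.469]
ft_force: [-0.6, -0.5, 1.0]
opening: 0.024
```

```bash
python3 - <<'E'
from h import *
gob(.003,-.141,.080)
E
```

```text
bed xy [ 0.0036 -0.1408] torque [0.12 0.32 0.04]
t 15.43 pos [ 0.5861 -0.1258  0.0814] head -96.79 tilt [-1.     0.    -0.004] q [ 0.06  0.47 -0.23 -0.   -0.86  1.4 ] F [-0.6 -0.5  1. ] op 0.024
delta [ 0.0014 -0.0006  0.0002] yaw -0.09
```

Request:
{"method": "servo_tool", "body": {"deltas": [0.002, 0, -0.005, 0, 0.1, 0.002, 0, -0.014, 0, 0.1, 0.002, 0, -0.026, 0, 0.1, 0.002, 0, -0.038, 0, 0.1, 0.002, 0, -0.05, 0, 0.1, 0.0022, 0, -0.062, 0, 0.1, 0.0022, 0, -0.074, 0, 0.1, 0.0024, 0, -0.086, 0, 0.1, 0.0024, 0, -0.098, 0, 0.1, 0.0025, 0, -0.108, 0, 0.1, 0.0025, 0, -0.114, 0, 0.1, 0.0025, 0, -0.116, 0, 0.1]}}

```text
time: 16.92
tool_pos: [0.5966, -0.0108, 0.0815]
tool_rot: [-0.527, -0.472, 0.53, -0.468]
ft_force: [-11.9, 0.9, 16.3]
opening: 0.0235
```

```bash
python3 - <<'E'
from h import *
gob(.003,-.021,.080)
snap('wrist','w8.png'); 
im=snap('top','t8.png'); cv2.imwrite('pics/c8.png',np.vstack([cv2.resize(im[180:290,220:380,::-1],None,fx=4,fy=4,interpolation=cv2.INTER_CUBIC)]))
E
```

```text
bed xy [ 0.0006 -0.0253] torque [0.23 3.48 0.11]
t 16.93 pos [ 0.5966 -0.0108  0.0815] head -96.72 tilt [-1.    -0.006 -0.001] q [ 0.25  0.47 -0.24 -0.   -0.87  1.21] F [-11.9   0.9  16.3] op 0.0235
delta [ 0.0015  0.0024 -0.0043] yaw -0.02
```

View pics/w8.png

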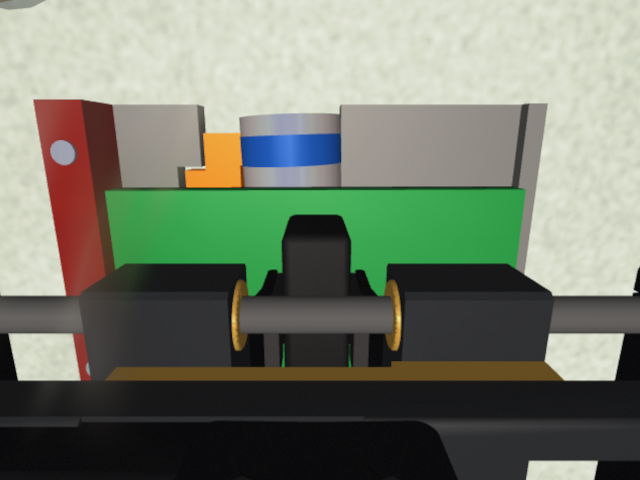

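w8: column at cols 241–341, just ahead of the grip bar under the pad, as expected for half travel; plate still in place. The column's skew gives a 12 N side pull. I'll ease off and steer the column straight by yawing the pad about 3.7° (column turns half of it).

Request:
{"method": "servo_tool", "body": {"deltas": [0.001, 0, 0, 0, 0.1, 0.001, 0, 0, 0.8, 0.1, 0.001, 0, 0, 1.6, 0.1, 0.001, 0, 0, 2.4, 0.1, 0.001, 0, 0, 3.1, 0.1, 0.001, 0, 0, 3.7, 0.1, 0.001, 0, 0, 3.7, 0.1]}}

```text
time: 17.9
tool_pos: [0.5974, -0.0107, 0.0816]
tool_rot: [-0.543, -0.454, 0.544, -0.451]
ft_force: [-1.3, -0.0, 5.6]
opening: 0.0238
```

```bash
python3 - <<'E'
from h import *
gob(.0006,.126,.0805)
E
```

```text
bed xy [ 0.0014 -0.0251] torque [0.1  0.77 0.14]
t 17.9 pos [ 0.5974 -0.0107  0.0816] head -100.4 tilt [-1.    -0.004 -0.001] q [ 0.25  0.47 -0.24 -0.   -0.86  1.14] F [-1.3 -0.   5.6] op 0.0238
delta [ 0.0013 -0.0105 -0.1507] yaw -3.7
```

Request:
{"method": "servo_tool", "body": {"deltas": [0.0015, -0.0003, -0.005, 0, 0.1, 0.0015, -0.0009, -0.014, 0, 0.1, 0.0015, -0.0017, -0.026, 0, 0.1, 0.0015, -0.0024, -0.038, 0, 0.1, 0.0015, -0.0032, -0.05, 0, 0.1, 0.0015, -0.004, -0.062, 0, 0.1, 0.0015, -0.0048, -0.074, 0, 0.1, 0.0015, -0.0055, -0.086, 0, 0.1, 0.0015, -0.0063, -0.098, 0, 0.1, 0.0015, -0.007, -0.11, 0, 0.1, 0.0015, -0.0078, -0.12, 0, 0.1, 0.0015, -0.008, -0.126, 0, 0.1]}}

```text
time: 19.4
tool_pos: [0.6105, 0.1147, 0.0813]
tool_rot: [-0.541, -0.454, 0.546, -0.451]
ft_force: [-6.9, 0.6, 8.9]
opening: 0.024
```

```bash
python3 - <<'E'
from h import *
gob(.001,.135,.0805,259.6)
im=snap('wrist','w9.png'); hsv=cv2.cvtColor(im,cv2.COLOR_RGB2HSV)
m=cv2.inRange(hsv,(105,150,60),(130,255,255)); 
for c in cv2.findContours(m,0,2)[0]:
    if cv2.contourArea(c)>300: print(cv2.boundingRect(c),cv2.contourArea(c))
E
```

```text
bed xy [-0.0003  0.1009] torque [-0.67  2.23 -0.36]
t 19.4 pos [0.6105 0.1147 0.0813] head -100.43 tilt [-1.    -0.008  0.002] q [ 0.44  0.51 -0.17 -0.   -0.9   0.95] F [-6.9  0.6  8.9] op 0.024
delta [ 0.0007 -0.0009 -0.0341] yaw -0.03
(0, 191, 116, 101) 7496.5
(359, 127, 103, 38) 2982.5
```

```bash
python3 - <<'E'
from h import *
im=cv2.cvtColor(cv2.imread('pics/w9.png'),cv2.COLOR_BGR2HSV); m=cv2.inRange(im,(105,150,60),(130,255,255))
T,f,cx,cy=Tw('wrist')
P=[]
for r in range(132,162,4):
    cs=np.where(m[r,300:520])[0]+300; P.append((r,cs.min()-.5,cs.max()+.5))
print(P)
# intersect each ray with the cylinder-tangent model: solve y for given yaw
from scipy.optimize import least_squares
def res(p):
    c=np.append(bo+B@[0.06,p[0]],.039);u=np.append(B@[np.cos(p[1]),np.sin(p[1])],0);out=[]
    for r,a,b in P:
        for col in(a,b):
            d=T[:3,:3]@np.array([(col-cx)/f,(r-cy)/f,1]);n=np.cross(d,u);out.append(abs((T[:3,3]-c)@n)/np.linalg.norm(n)-.025)
    return np.array(out)*1000
s=least_squares(res,[.05,0],x_scale=[.01,.01]);print('y at x=60mm',s.x[0],'yaw',np.degrees(s.x[1]),res(s.x).round(1))
s=least_squares(lambda p:res([p[0],0]),[.05]);print(s.x,res([s.x[0],0]).round(1))
E
```

```text
[(132, np.float64(401.5), np.float64(461.5)), (136, np.float64(359.5), np.float64(461.5)), (140, np.float64(358.5), np.float64(461.5)), (144, np.float64(358.5), np.float64(461.5)), (148, np.float64(359.5), np.float64(461.5)), (152, np.float64(359.5), np.float64(461.5)), (156, np.float64(359.5), np.float64(458.5)), (160, np.float64(360.5), np.float64(434.5))]
y at x=60mm 0.04919370570466014 yaw -16.972251745776504 [-19.   -3.2   0.9  -2.6   0.9  -2.1   0.4  -1.5  -0.6  -0.9  -1.1  -0.4
  -1.6  -1.1  -2.6 -11.5]
[0.04949567] [-20.9  -0.8   0.1  -0.7   0.7  -0.7   0.7  -0.6   0.3  -0.6   0.4  -0.5
   0.5  -1.8   0.  -13.1]
```

Request:
{"method": "servo_tool", "body": {"deltas": [0.001, 0, -0.002, 0, 0.1, 0.001, -0.0003, -0.006, 0, 0.1, 0.001, -0.0007, -0.01, 0, 0.1, 0.001, -0.001, -0.014, 0, 0.1, 0.001, -0.0012, -0.018, 0, 0.1, 0.001, -0.0015, -0.021, 0, 0.1, 0.001, -0.0017, -0.024, 0, 0.1, 0.001, -0.0019, -0.027, 0, 0.1, 0.001, -0.0021, -0.029, 0, 0.1, 0.001, -0.0021, -0.031, 0, 0.1]}}

```text
time: 20.7
tool_pos: [0.6136, 0.1443, 0.0809]
tool_rot: [-0.54, -0.454, 0.547, -0.451]
ft_force: [-2.7, -4.3, 6.8]
opening: 0.0239
```

```bash
cat > col.py <<'E'
from h import *
from scipy.optimize import least_squares
def colpos(fn,lo=300,hi=520):
    T,f,cx,cy=Tw('wrist'); im=snap('wrist',fn); m=cv2.inRange(cv2.cvtColor(im,cv2.COLOR_RGB2HSV),(105,150,60),(130,255,255))
    n,lab,st,_=cv2.connectedComponentsWithStats(m)
    for i in range(1,n):
        if st[i,4]<400: continue
        print('blue',st[i])
        x,y,w,h=st[i,:4]; r=y+h//2; cs=np.where(lab[r]==i)[0]
        def res(p):
            c=np.append(bo+B@[.0,p[0]],.039);u=np.append(B@[1,0],0);out=[]
            for col in(cs.min()-.5,cs.max()+.5):
                d=T[:3,:3]@np.array([(col-cx)/f,(r-cy)/f,1]);k=np.cross(d,u);out.append(abs((T[:3,3]-c)@k)/np.linalg.norm(k)-.025)
            return np.array(out)*1000
        s=least_squares(res,[.05]);q=ray('wrist',(x+w/2,r),.06); print('row',r,cs.min(),cs.max(),'y',s.x.round(4),'res',res(s.x).round(1),'approx bed',(B.T@(q[:2]-bo)).round(3))
E
python3 - <<'E'
from col import *
gob(.001,.135,.0805,259.6); colpos('w10.png')
E
```

```text
bed xy [-0.0006  0.1307] torque [-2.12  0.69 -0.23]
t 20.7 pos [0.6136 0.1443 0.0809] head -100.45 tilt [-1.    -0.009  0.006] q [ 0.49  0.52 -0.15 -0.   -0.91  0.9 ] F [-2.7 -4.3  6.8] op 0.0239
delta [ 0.0003  0.0013 -0.0044] yaw -0.05
blue [ 395  125  102   36 3096]
row 143 395 495 y [0.0618] res [-1. -1.] approx bed [0.06  0.068]
blue [   7  191  110   94 5513]
row 238 10 101 y [0.2341] res [ 19.5 -17.4] approx bed [0.028 0.25 ]
```

Request:
{"method": "servo_tool", "body": {"deltas": [0.001, 0, -0.003, 0, 0.1, 0.001, -0.0002, -0.005, 0, 0.1, 0.001, -0.0003, -0.007, 0, 0.1, 0.001, -0.0003, -0.008, 0, 0.1, 0.001, -0.0003, -0.008, 0, 0.1]}}

```text
time: 21.38
tool_pos: [0.6156, 0.1513, 0.0807]
tool_rot: [-0.539, -0.453, 0.547, -0.452]
ft_force: [-0.1, -4.0, 4.9]
opening: 0.0237
```

```bash
python3 - <<'E'
from col import *
gob(.001,.135,.0805,259.6); colpos('w11.png'); snap('top','t11.png')
E
```

```text
bed xy [0.0005 0.1379] torque [-1.65  0.21 -0.14]
t 21.38 pos [0.6156 0.1513 0.0807] head -100.43 tilt [-1.    -0.008  0.008] q [ 0.5   0.53 -0.14  0.   -0.91  0.89] F [-0.1 -4.   4.9] op 0.0237
delta [0.0002 0.0007 0.0028] yaw -0.03
blue [ 410  127  102   35 3070]
row 144 410 510 y [0.0613] res [-1.2 -1.3] approx bed [0.06  0.068]
blue [  17  191   99   94 5521]
row 238 17 111 y [0.2366] res [ 20.4 -18.2] approx bed [0.028 0.254]
```

Request:
{"method": "servo_tool", "body": {"deltas": [-0.003, 0, -0.001, 0, 0.1, -0.01, 0, -0.001, 0, 0.1, -0.03, 0, -0.001, 0, 0.1, -0.07, 0, 0, 0, 0.1, -0.09, 0, 0, 0, 0.1, -0.09, 0, 0, 0, 0.1, -0.09, 0, 0, 0, 0.1]}}

```text
time: 22.35
tool_pos: [0.6154, 0.1518, 0.1691]
tool_rot: [-0.539, -0.453, 0.548, -0.451]
ft_force: [1.2, 0.0, -2.9]
opening: 0.0238
```

```bash
python3 - <<'E'
from col import *
go([.453,-.3387,.17],182.44); colpos('w12.png'); snap('top','t12.png')
E
```

```text
t 22.35 pos [0.6154 0.1518 0.1691] head -100.45 tilt [-1.    -0.011  0.009] q [ 0.5   0.45 -0.03  0.   -1.1   0.89] F [ 1.2  0.  -2.9] op 0.0238
delta [ 0.0043 -0.0707  0.5118] yaw 77.11
blue [ 381  129   69   25 1405]
row 141 381 449 y [0.0616] res [-0.9 -1. ] approx bed [0.06  0.066]
```

Request:
{"method": "servo_tool", "body": {"deltas": [0, -0.008, 0.055, 8, 0.1, 0.001, -0.015, 0.11, 17, 0.1, 0.001, -0.023, 0.165, 26, 0.1, 0.002, -0.03, 0.22, 35, 0.1, 0.002, -0.038, 0.275, 44, 0.1, 0.003, -0.046, 0.33, 53, 0.1, 0.003, -0.053, 0.385, 62, 0.1, 0.004, -0.061, 0.44, 71, 0.1, 0.004, -0.07, 0.512, 77, 0.1, 0.004, -0.07, 0.512, 77, 0.1, 0.004, -0.07, 0.512, 77, 0.1, 0.004, -0.07, 0.512, 77, 0.1]}}

```text
time: 23.95
tool_pos: [0.4541, -0.3381, 0.17]
tool_rot: [-0.702, -0.014, 0.711, -0.019]
ft_force: [-0.2, 0.4, -1.5]
opening: 0.0238
```

```bash
python3 - <<'E'
from h import *
go([.453,-.3387,.0185],182.44)
im=snap('top','t13.png'); cv2.imwrite('pics/c13.png',cv2.resize(im[150:330,200:400,::-1],None,fx=3.3,fy=3.3,interpolation=cv2.INTER_CUBIC))
E
```

```text
t 23.95 pos [ 0.4541 -0.3381  0.17  ] head -177.35 tilt [-1.     0.006  0.013] q [-0.35  0.33 -0.22  0.01 -1.03  0.39] F [-0.2  0.4 -1.5] op 0.0238
delta [ 0.1515 -0.0004 -0.0009] yaw 0.21
```

Request:
{"method": "servo_tool", "body": {"deltas": [0.05, 0, -0.001, 0, 0.1, 0.1, 0, -0.001, 0, 0.1, 0.135, 0, -0.001, 0, 0.1, 0.145, 0, -0.001, 0, 0.1, 0.15, 0, -0.001, 0, 0.1, 0.151, 0, -0.001, 0, 0.1, 0.151, 0, -0.001, 0, 0.1, 0.151, 0, -0.001, 0, 0.1]}}

```text
time: 25.0
tool_pos: [0.4539, -0.3393, 0.0201]
tool_rot: [-0.703, -0.014, 0.711, -0.019]
ft_force: [0.5, -0.6, -1.6]
opening: 0.0236
```

```bash
python3 - <<'E'
from h import *
go([.453,-.3387,.018],182.44)
E
```

```text
t 25.0 pos [ 0.4539 -0.3393  0.0201] head -177.33 tilt [-1.     0.007  0.011] q [-0.35  0.51 -0.38  0.02 -0.69  0.38] F [ 0.5 -0.6 -1.6] op 0.0236
delta [ 0.0022 -0.0006  0.0008] yaw 0.23
```

Request:
{"method": "servo_tool", "body": {"deltas": [0.001, 0, 0, 0, 0.1, 0.002, 0, 0, 0, 0.1, 0.002, 0, 0, 0, 0.1, 0.002, 0, 0, 0, 0.7, 0.002, 0, 0, 0, 0.7, 0.002, 0, 0, 0, 0.7, -0.04, 0, 0, 0, 0.7, -0.1, 0, 0, 0, 0.7, -0.16, 0, 0, 0, 0.7, -0.18, 0, 0, 0, 0.7, -0.18, 0, 0, 0, 0.7, -0.18, 0, 0, 0, 0.7]}}

```text
time: 26.5
tool_pos: [0.4549, -0.3373, 0.1985]
tool_rot: [-0.702, -0.014, 0.712, -0.018]
ft_force: [0.4, -1.4, -0.4]
opening: 0.0609
```

```bash
python3 - <<'E'
from h import *
go([.6,.16,.2],173.3)
E
```

```text
t 26.5 pos [ 0.4549 -0.3373  0.1985] head -177.34 tilt [-1.     0.005  0.014] q [-0.35  0.31 -0.17  0.01 -1.1   0.39] F [ 0.4 -1.4 -0.4] op 0.0609
delta [-0.0065 -0.49   -0.1679] yaw 9.36
```

Request:
{"method": "servo_tool", "body": {"deltas": [0, -0.055, -0.019, 5, 0.7, 0, -0.11, -0.038, 9, 0.7, 0, -0.165, -0.057, 9, 0.7, 0, -0.22, -0.075, 9, 0.7, -0.003, -0.275, -0.094, 9, 0.7, -0.003, -0.33, -0.113, 9, 0.7, -0.006, -0.385, -0.132, 9, 0.7, -0.006, -0.44, -0.15, 9, 0.7, -0.006, -0.49, -0.168, 9, 0.7, -0.006, -0.49, -0.168, 9, 0.7, -0.006, -0.49, -0.168, 9, 0.7, -0.006, -0.49, -0.168, 9, 0.7]}}

```text
time: 28.0
tool_pos: [0.5996, 0.1586, 0.1989]
tool_rot: [-0.701, 0.042, 0.711, 0.037]
ft_force: [0.1, 0.1, 0.2]
opening: 0.0608
```

```bash
python3 - <<'E'
from h import *
o=manip.get_obs(); im=snap('wrist','w14.png'); np.save('w14.npy',np.r_[o['tool_pos'],o['tool_rot']]); t=snap('top','t14.png')
go([.6,.16,.2],173.3)
a=cv2.resize(im[20:290,100:540],None,fx=1.8,fy=1.8,interpolation=cv2.INTER_CUBIC)
cv2.imwrite('pics/c14.png',a[...,::-1])
hsv=cv2.cvtColor(t,cv2.COLOR_RGB2HSV)
m=cv2.inRange(hsv,(50,120,50),(80,255,255));c=max(cv2.findContours(m,0,2)[0],key=cv2.contourArea)
w=np.array([ray('top',p,.012)[:2] for p in c[:,0]],np.float32)*1000;print('pad',cv2.minAreaRect(w))
E
```

```text
t 28.1 pos [0.5998 0.1587 0.1995] head 173.56 tilt [-1.     0.008  0.013] q [ 0.52  0.4  -0.03 -0.   -1.16 -0.63] F [0.2 0.  0.4] op 0.0606
delta [-0.0005 -0.0013 -0.    ] yaw 0.26
pad ((454.2961730957031, -339.15594482421875), (174.2438507080078, 86.26160430908203), 2.681724786758423)
```

View pics/c14.png

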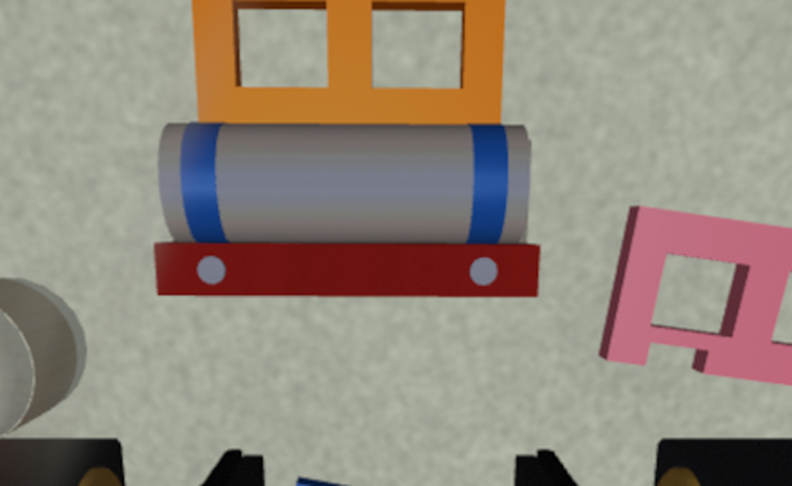

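c14: column lies parallel to the red bar (edge rows 123→125 against the bar's 243→245, no gap) with the plate in place. A last numeric check, then hand in.

```bash
python3 - <<'E'
from h import *
from scipy.optimize import brentq
T,f,cx,cy=Tw('wrist')
for u,v in[(230,123),(500,125)]:
    px=((u+.5)/1.8-.5+100,(v+.5)/1.8-.5+20); d=T[:3,:3]@np.array([(px[0]-cx)/f,(px[1]-cy)/f,1]);k=np.cross(d,np.append(B@[1,0],0));k/=np.linalg.norm(k)
    g=lambda y:abs((T[:3,3]-np.append(bo+B@[0,y],.039))@k)-.025
    print('column y from edge',[round(brentq(g,a,b),4) for a,b in[(.045,.1)] if g(a)*g(b)<0])
a,b=[cv2.imread('pics/'+n) for n in('top0.png','t14.png')]
d=(cv2.absdiff(a,b).max(2)>60).astype(np.uint8)
print([s.tolist() for s in cv2.connectedComponentsWithStats(d)[2][1:] if s[4]>60])
manip.hand_in()
E
```

```text
column y from edge [0.0626]
column y from edge [0.0627]
[[104, 162, 133, 318, 9204], [118, 207, 19, 12, 62], [270, 208, 35, 54, 898], [104, 215, 9, 15, 70], [117, 218, 9, 13, 64], [143, 249, 40, 58, 1179], [52, 251, 28, 28, 96], [305, 255, 18, 7, 67], [411, 290, 163, 190, 3376], [580, 302, 37, 71, 1518], [101, 309, 27, 42, 605], [590, 355, 50, 65, 1808], [542, 373, 42, 57, 737], [223, 422, 171, 58, 2874], [288, 465, 16, 12, 121], [308, 466, 14, 14, 137]]
the job is handed in; nothing more can be done
```

I handed in the job at 28 s with the robot clear of everything.

- **Plate:** The larger orange plate sits flush in the bed's gap. In the close-up the clearances looked even all round, including at the tab and socket.
- **Column:** I rolled it with the pad in one stroke. Halfway I turned the pad 3.7° in place to straighten the column. The normal force peaked at about 16 N at the readings between moves, with a 12 N side pull just before that turn.
- **Stop:** Afterwards the column's axis measured bed y 62.6 and 62.7 mm at two points along its length, against the expected 62. It is parallel to the bar with no visible gap.
- **Pad:** It lies on the bench off the bed, about where it started, at (0.454, -0.339).

**Checks that were less clean:**
- The before-and-after top pictures also differ around the beaker (only slightly) and around the smaller orange plate. The arm is in that part of the last picture and I never moved it near them on purpose, so I put it down to the arm and its shadow. I did not check this from close up.
- In that same top picture the pad measured 174 × 86 mm, slightly under its true 180 × 90. The top camera also read it small (175 × 87) at the start.

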